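# Load the rotor hubs onto the spring feeder in build order

### The job

The four rotor hubs stand in the puck lane in build order, the first one next to the dark stop block. Load them all onto the spring spindle feeder so that the press operator takes them off the top in that same order: the hub farthest from the stop block goes on first, to the bottom, and the one next to the stop block goes on last, to the top. Load each one flange up, pushing it down against the spring until the three brass catches have sprung out over it and hold it.

Things in the scene. Friction and masses are not known exactly. Their poses are not given: they have to be found in the camera images.
- hub_plain_flange (a point): Aluminium rotor hub, plain, the smallest: round flange, 40 mm in diameter, 10 mm thick, on top of a boss 34 mm in diameter, 18 mm high; 25 mm bore right through; 0.06 to 0.13 kg. Point: on the axis, half-way up the flange's edge, where it is gripped (23 mm above its underside, 5 mm below its top). z up, any yaw. Stands loose, flange up, on its puck at the start.
- hub_drilled_flange (a point): Aluminium rotor hub, with six small dark holes in its top face: round flange, 46 mm in diameter, 10 mm thick, on top of a boss 34 mm in diameter, 18 mm high; 25 mm bore right through; 0.06 to 0.13 kg. Point: on the axis, half-way up the flange's edge, where it is gripped (23 mm above its underside, 5 mm below its top). z up, any yaw. Stands loose, flange up, on its puck at the start.
- hub_toothed_flange (a point): Aluminium rotor hub, with dark tooth gaps round its rim: round flange, 52 mm in diameter, 10 mm thick, on top of a boss 34 mm in diameter, 18 mm high; 25 mm bore right through; 0.06 to 0.13 kg. Point: on the axis, half-way up the flange's edge, where it is gripped (23 mm above its underside, 5 mm below its top). z up, any yaw. Stands loose, flange up, on its puck at the start.
- hub_wide_flange (a point): Aluminium rotor hub, the widest, with a shallow ribbed recess in its top: round flange, 58 mm in diameter, 10 mm thick, on top of a boss 34 mm in diameter, 18 mm high; 25 mm bore right through; 0.06 to 0.13 kg. Point: on the axis, half-way up the flange's edge, where it is gripped (23 mm above its underside, 5 mm below its top). z up, any yaw. Stands loose, flange up, on its puck at the start.
- puck_plain_top (a point): Fixed grey plastic puck, 60 mm in diameter, under the 40 mm hub at the start. Point: centre of its flat top, 58 mm above the bench, on which the hub's boss rests; a 21 mm pin stands 12 mm up into the bore. y along the lane, x across it, z up; pucks are 62 mm apart in the lane, whose side rails are lower than the puck tops.
- puck_drilled_top (a point): Fixed grey plastic puck, 60 mm in diameter, under the 46 mm hub at the start. Point: centre of its flat top, 58 mm above the bench, on which the hub's boss rests; a 21 mm pin stands 12 mm up into the bore. y along the lane, x across it, z up; pucks are 62 mm apart in the lane, whose side rails are lower than the puck tops.
- puck_toothed_top (a point): Fixed grey plastic puck, 60 mm in diameter, under the 52 mm hub at the start. Point: centre of its flat top, 58 mm above the bench, on which the hub's boss rests; a 21 mm pin stands 12 mm up into the bore. y along the lane, x across it, z up; pucks are 62 mm apart in the lane, whose side rails are lower than the puck tops.
- puck_wide_top (a point): Fixed grey plastic puck, 60 mm in diameter, under the 58 mm hub at the start. Point: centre of its flat top, 58 mm above the bench, on which the hub's boss rests; a 21 mm pin stands 12 mm up into the bore. y along the lane, x across it, z up; pucks are 62 mm apart in the lane, whose side rails are lower than the puck tops.
- stopper: Dark steel stop block across one end of the lane (either end): 20 mm along the lane, 60 mm across, its top 74 mm above the bench, with a round metal cap up to 93 mm. Origin: centre of its underside. The other end of the lane has only a low bright bar, 53 mm above the bench. The hub beside the stop block is the first of the row.
- feeder: Feeder: dark 92 mm square base, upright 22 mm steel spindle. Origin: spindle axis at bench level, z up. Nose tapers to 10 mm, ends at z 172 mm. Three brass spring catches (radius 15 mm, flat undersides at z 154) hold the hubs below them. Sprung collar below (top z 153 if empty) gives way at 4 N, 10 N at the bottom; the catches add about 8 N. Each hub takes 28 mm. Let go too high, it springs back.

How it is judged (in metres and radians):
At the end, for the whole second after the job is handed in: All four hubs are on the spindle (axes within 6 mm), flange up (within 0.2 rad), below the catches (flange centre under 152 mm above the feeder's origin), released, at rest (under 0.02 m/s), and stacked from top to bottom in the lane's order counted from the stop block (horizontal distance between each of hub_plain_flange, hub_drilled_flange, hub_toothed_flange, hub_wide_flange and feeder below 0.006 m and z of each of hub_plain_flange, hub_drilled_flange, hub_toothed_flange, hub_wide_flange in the frame of feeder below 0.152 m and angle between each of hub_plain_flange, hub_drilled_flange, hub_toothed_flange, hub_wide_flange's own z axis and vertical below 0.2 rad and linear speed of each of hub_plain, hub_drilled, hub_toothed, hub_wide below 0.02 m/s and ((y of each of puck_plain_top, stopper in the frame of puck_drilled_top above 0 m and z of hub_plain_flange in the frame of hub_drilled_flange above 0.01 m) or (y of each of puck_plain_top, stopper in the frame of puck_drilled_top below 0 m and z of hub_plain_flange in the frame of hub_drilled_flange above 0.01 m) or (y of puck_plain_top in the frame of puck_drilled_top above 0 m and y of stopper in the frame of puck_drilled_top below 0 m and z of hub_plain_flange in the frame of hub_drilled_flange below -0.01 m) or (y of puck_plain_top in the frame of puck_drilled_top below 0 m and y of stopper in the frame of puck_drilled_top above 0 m and z of hub_plain_flange in the frame of hub_drilled_flange below -0.01 m)) and ((y of each of puck_plain_top, stopper in the frame of puck_toothed_top above 0 m and z of hub_plain_flange in the frame of hub_toothed_flange above 0.01 m) or (y of each of puck_plain_top, stopper in the frame of puck_toothed_top below 0 m and z of hub_plain_flange in the frame of hub_toothed_flange above 0.01 m) or (y of puck_plain_top in the frame of puck_toothed_top above 0 m and y of stopper in the frame of puck_toothed_top below 0 m and z of hub_plain_flange in the frame of hub_toothed_flange below -0.01 m) or (y of puck_plain_top in the frame of puck_toothed_top below 0 m and y of stopper in the frame of puck_toothed_top above 0 m and z of hub_plain_flange in the frame of hub_toothed_flange below -0.01 m)) and ((y of each of puck_plain_top, stopper in the frame of puck_wide_top above 0 m and z of hub_plain_flange in the frame of hub_wide_flange above 0.01 m) or (y of each of puck_plain_top, stopper in the frame of puck_wide_top below 0 m and z of hub_plain_flange in the frame of hub_wide_flange above 0.01 m) or (y of puck_plain_top in the frame of puck_wide_top above 0 m and y of stopper in the frame of puck_wide_top below 0 m and z of hub_plain_flange in the frame of hub_wide_flange below -0.01 m) or (y of puck_plain_top in the frame of puck_wide_top below 0 m and y of stopper in the frame of puck_wide_top above 0 m and z of hub_plain_flange in the frame of hub_wide_flange below -0.01 m)) and ((y of each of puck_drilled_top, stopper in the frame of puck_toothed_top above 0 m and z of hub_drilled_flange in the frame of hub_toothed_flange above 0.01 m) or (y of each of puck_drilled_top, stopper in the frame of puck_toothed_top below 0 m and z of hub_drilled_flange in the frame of hub_toothed_flange above 0.01 m) or (y of puck_drilled_top in the frame of puck_toothed_top above 0 m and y of stopper in the frame of puck_toothed_top below 0 m and z of hub_drilled_flange in the frame of hub_toothed_flange below -0.01 m) or (y of puck_drilled_top in the frame of puck_toothed_top below 0 m and y of stopper in the frame of puck_toothed_top above 0 m and z of hub_drilled_flange in the frame of hub_toothed_flange below -0.01 m)) and ((y of each of puck_drilled_top, stopper in the frame of puck_wide_top above 0 m and z of hub_drilled_flange in the frame of hub_wide_flange above 0.01 m) or (y of each of puck_drilled_top, stopper in the frame of puck_wide_top below 0 m and z of hub_drilled_flange in the frame of hub_wide_flange above 0.01 m) or (y of puck_drilled_top in the frame of puck_wide_top above 0 m and y of stopper in the frame of puck_wide_top below 0 m and z of hub_drilled_flange in the frame of hub_wide_flange below -0.01 m) or (y of puck_drilled_top in the frame of puck_wide_top below 0 m and y of stopper in the frame of puck_wide_top above 0 m and z of hub_drilled_flange in the frame of hub_wide_flange below -0.01 m)) and ((y of each of puck_toothed_top, stopper in the frame of puck_wide_top above 0 m and z of hub_toothed_flange in the frame of hub_wide_flange above 0.01 m) or (y of each of puck_toothed_top, stopper in the frame of puck_wide_top below 0 m and z of hub_toothed_flange in the frame of hub_wide_flange above 0.01 m) or (y of puck_toothed_top in the frame of puck_wide_top above 0 m and y of stopper in the frame of puck_wide_top below 0 m and z of hub_toothed_flange in the frame of hub_wide_flange below -0.01 m) or (y of puck_toothed_top in the frame of puck_wide_top below 0 m and y of stopper in the frame of puck_wide_top above 0 m and z of hub_toothed_flange in the frame of hub_wide_flange below -0.01 m))); the robot touches nothing.
It also fails if it takes over 99 s, if anything falls off the work surface, if the arm or the gripper's body presses on something with over 40 N, if the wrist force passes 120 N, or if a joint passes its speed limit or range.

### The arm

A 7-joint arm with a two-finger parallel gripper is mounted at the origin on a cart in front of the work surface, level with it; the furniture and walls round the work are solid. World frame = base frame: x ahead of the robot, y to its left, z up, the work surface at z = 0. Lengths are in mm, angles in rad, forces in N, time in s.
With the tool pointing down it reaches from about 400 to 875 mm from the base axis. Payload 4.4 kg.
Tool frame: the origin (TCP) lies on the centre line of the jaws, within the pads' length; the fingertips stand 11 mm ahead of it and the grasp point (between the pads) lies 8 mm behind it (ctrl.tips_ahead is the distance from the TCP to the fingertips, in mm); z points along the fingers, y is the line along which they close (so a half turn about z gives the same grasp; the last joint's range is limited). The gripper opens to 85 mm and grips with 20 to 120 N. Pads are 22 mm wide; open, the fingers measure 114 mm over their backs; the gripper's body (76 mm by 85 mm) begins 54 mm behind the grasp point. The pads swing forward as they close: fully open they stand 13 mm farther back than shut.
Start: joints at [1.092, 0.628, 0.038, 1.517, -0.027, 0.996, -0.02], TCP at [260.792, -595.403, 242.313] pointing down, gripper open.
Joint ranges: [-3.06, 3.06], [-0.37, 2.12], [-1.25, 1.32], [0.18, 2.47], [-1.1, 4.24], [0.23, 1.98], [-2.94, 2.94]. Speed limits (rad/s): [2.57, 2.57, 3.14, 3.14, 3.14, 3.14, 3.14].

### API

Orientations are given as [roll, pitch, yaw] about the fixed x, y, z axes, in that order (R = Rz(yaw) Ry(pitch) Rx(roll)).
In Python, from cell import ctrl, eyes, job gives the robot as it stands. The module is installed in compiled form; this text tells all that it offers.
- The arm moves only by the tool carry_out, never from a script. Its argument "moves" is a list of rows, each an object of numbers: "tx", "ty", "tz": the shift along the tool's x, y, z as a fraction of full scale; "twist": the turn about the tool's z as a fraction of full scale; "fingers": the opening, from 0 (shut) to 1 (fully open). In form: [{"tx": .., "ty": .., "tz": .., "twist": .., "fingers": ..}, ...]. A call has 1 to 12 rows; each row shifts and turns the commanded pose from where the row before left it, along the tool's axes as they then stand; what a row does not reach is not made up. Full scale, the value 1, is 0.3 m for a shift and pi rad for a turn. A row lasts 1/8 s, in which the tool goes at most 62.5 mm and 10.7 degrees, less where a joint would pass 70% of its speed; a pose out of reach is approached as far as the arm can. A call with a number of a shift or a turn outside -1 to 1 is refused whole. A call with a gripper value outside its range is refused whole. The fingers move at their own pace and stop on an object; the grip force is fixed at half the most. Time passes only in rows, so rows that do not move let the fingers close. It gives the time, the measured TCP pose, the force, the opening and the grip force at its end, in the units of the state.
- ctrl.read_state(): the state, without advancing time (a new reading comes with each control period).
- eyes.get_image(name): name is "scene" or "side" or "wrist"; returns a dict with "color" (420x560x3 uint8, blue, green, red), "fovy" (degrees; the focal length in pixels is half the picture's height over the tangent of half this angle, whatever the lens; pixels are square), "cx", "cy" (the principal point, pixels), "k1" (the pictures are not rectified: a ray, as slopes to the right and down, at radius r is drawn at 1 + k1 r^2 times it, then the intrinsics apply), "world_from_camera" (4x4, takes a point from camera to world coordinates). Camera axes: x right, y up, looking along -z (the intrinsics and any distortion apply to the point x, -y, -z); pixel columns grow to the right and rows downward; lengths in mm; the calibration is good to about 2 mm. A picture is of the moment at which its call begins. There is no depth.
- job.finish_job(): hands the job in; it is judged then, once.
The state is a dict: "clock": time; "qpos": joint angles; "qd": joint speeds; "tau": joint torques, N m; "eef_pos": TCP position; "tool_rot": TCP orientation; "force": force on the tool from outside, world axes, zero at the start; "torque": the same for the moment, N m; "width": finger opening in mm; "gripper_force": force on a finger pad.
Only numpy, scipy, OpenCV 4.12 (cv2) and the standard library are available. Lean on these libraries where they do the work, as an engineer would, in place of code of your own. Each camera call takes 0.05 s, during which the arm holds its last target. There are 200 camera calls.

## Working session

There is one attempt and no reset: what is moved stays moved. The work goes in short steps, Python scripts to look and compute and a tool call to move; the robot and the scene stay as the last step left them, time stands still between calls to the robot, and variables do not carry over. Pictures are saved under pics/ and viewed, at most 14 in all, crops included, and the job is handed in when it is done.

Besides the shell and the picture viewer there is one more tool, called as a command line: name --argument value ..., lists and objects as JSON in quotes. carry_out: Moves the arm, as the interface text tells. Its arguments: {"type":"object","properties":{"moves":{"type":"array","items":{"type":"object","properties":{"tx":{"type":"number","minimum":-1,"maximum":1},"ty":{"type":"number","minimum":-1,"maximum":1},"tz":{"type":"number","minimum":-1,"maximum":1},"twist":{"type":"number","minimum":-1,"maximum":1},"fingers":{"type":"number"}}}}},"required":["moves"]}

```bash
mkdir -p pics; cat > h.py <<'E'
import numpy as np, cv2
from cell import ctrl, eyes, job
def snap(n,fn=None):
    d=eyes.get_image(n)
    if fn: cv2.imwrite('pics/'+fn,d['color'])
    return d
def K(d):
    f=d['color'].shape[0]/2/np.tan(np.radians(d['fovy'])/2); return f
def ray(d,u,v):
    f=K(d); p=np.array([(u-d['cx'])/f,(v-d['cy'])/f]); q=p.copy()
    for _ in range(30): q=p/(1+d['k1']*(q@q))
    T=np.array(d['world_from_camera']); return T[:3,3],T[:3,:3]@np.array([q[0],-q[1],-1])
def onz(d,u,v,z):
    o,r=ray(d,u,v); return o+r*(z-o[2])/r[2]
def proj(d,P):
    T=np.linalg.inv(np.array(d['world_from_camera'])); c=T[:3,:3]@np.array(P)+T[:3,3]
    x=np.array([c[0],-c[1]])/-c[2]; x=x*(1+d['k1']*(x@x)); return x*K(d)+[d['cx'],d['cy']]
E
python3 - <<'E'
from h import *
a=snap('scene','a.png');b=snap('side','b.png');c=snap('wrist','c.png')
for d in(a,b,c): print(np.round(d['world_from_camera'],2).tolist(),d['fovy'],d['k1'])
print(ctrl.read_state(), ctrl.tips_ahead)
E
```

```text
[[-0.49, 0.42, -0.76, -140.4], [-0.87, -0.26, 0.42, 417.66], [-0.02, 0.87, 0.49, 490.39], [0.0, 0.0, 0.0, 1.0]] 51.42396466158114 -0.09069275976383821
[[0.88, 0.29, -0.38, 201.08], [-0.48, 0.51, -0.72, -543.8], [-0.01, 0.81, 0.58, 579.43], [0.0, 0.0, 0.0, 1.0]] 57.88415441805053 -0.10128577855341948
[[0.4, 0.88, 0.26, 327.72], [-0.92, 0.38, 0.11, -565.95], [-0.0, -0.29, 0.96, 372.82], [0.0, 0.0, 0.0, 1.0]] 60.76071237133771 -0.0953184211200342
{'clock': 0.15, 'qpos': array([ 1.09220458,  0.62913156,  0.03840952,  1.51812573, -0.0270091 ,
        0.99630826, -0.0200115 ]), 'qd': array([-0.00360193, -0.00245412,  0.00098972, -0.00427816, -0.00116169,
        0.00051068, -0.00131066]), 'tau': array([ 2.13998130e-03, -5.63806486e+01,  1.22778788e+00, -1.93653667e+01,
        1.10782305e-02,  7.35287264e-03,  3.89343427e-05]), 'eef_pos': array([ 260.62983058, -594.96217158,  241.60500243]), 'tool_rot': array([-3.14013585e+00, -2.38229577e-05,  4.12807001e-01]), 'force': array([-0.12309883,  0.29179652,  0.53499494]), 'torque': array([-0.00412854, -0.01634111, -0.01067306]), 'gripper_force': 0.0, 'width': 85.68540122131361} 11.0
```

View pics/a.png

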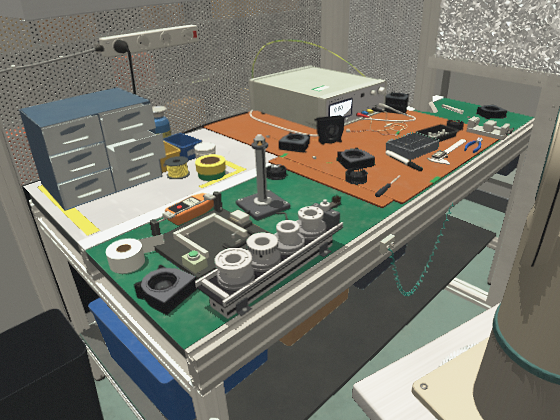

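View pics/b.png

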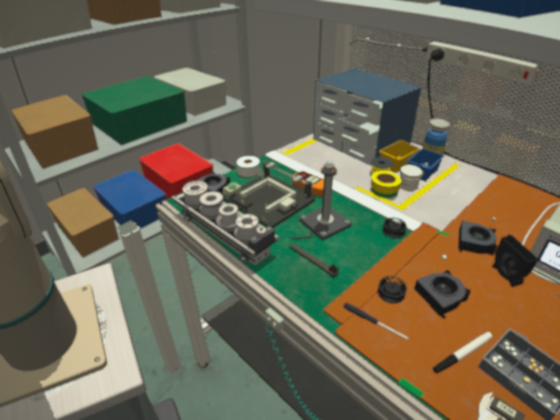

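Scene view: hubs at about (234,262), (262,243), (288,230), (310,215), a dark stop block near (330,203) and the spindle at (260,140)–(260,205). Side view: hubs at (195,188) to (247,224) and the spindle at (328,170). I'll enlarge crops of both and compute rough positions.

```bash
python3 - <<'E'
from h import *
a=snap('scene');b=snap('side')
A=cv2.resize(a['color'][125:325,190:350],None,fx=3,fy=3,interpolation=2)[:600]
B=cv2.resize(b['color'][150:270,160:350],None,fx=4,fy=4,interpolation=2)
cv2.imwrite('pics/a2.png',A);cv2.imwrite('pics/b2.png',B)
for u,v in [(234,256),(262,239),(288,227),(310,212)]: print(onz(a,u,v,86).round())
for u,v in [(195,188),(211,198),(228,210),(247,222)]: print(onz(b,u,v,86).round())
print('spindle',onz(a,260,137,172).round(),onz(b,329,165,172).round())
E
```

```text
[387. 218.  86.]
[406. 158.  86.]
[416. 102.  86.]
[439.  42.  86.]
[381. 218.  86.]
[400. 159.  86.]
[416.  97.  86.]
[435.  38.  86.]
spindle [629.  44. 172.] [630.  29. 172.]
```

View pics/a2.png

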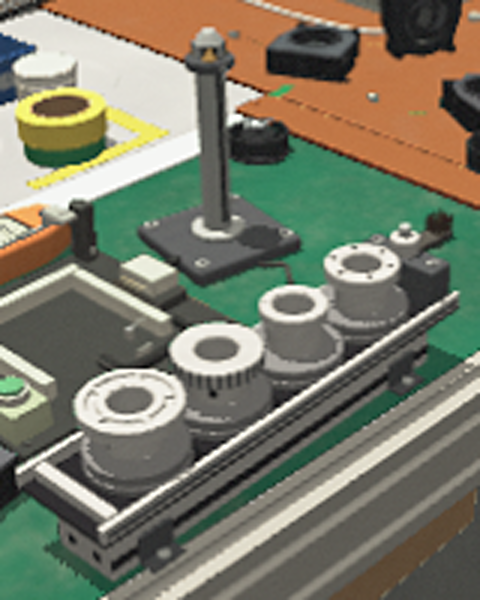

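View pics/b2.png

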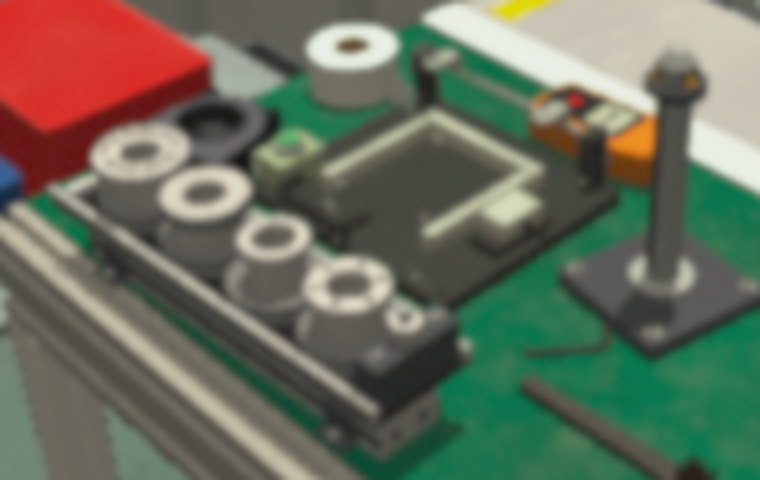

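Order from the stop block is drilled, plain, toothed, wide. So wide loads first, then toothed, plain and drilled. I'll turn the jaws across the lane and go above it for a close look.

carry_out --moves '[{"twist": -0.0575,"fingers": 1},{"twist": -0.0575,"fingers": 1},{"twist": -0.0575,"fingers": 1},{"twist": -0.0575,"fingers": 1},{"twist": -0.0575,"fingers": 1},{"twist": -0.0575,"fingers": 1},{"twist": -0.0575,"fingers": 1},{"twist": -0.0575,"fingers": 1}]'

```text
validation failed for argument at $.mo...
```

carry_out --moves '[{"tx": 0.109,"ty": 0.148,"tz": -0.0155,"fingers": 1},{"tx": 0.109,"ty": 0.148,"tz": -0.0155,"fingers": 1},{"tx": 0.109,"ty": 0.148,"tz": -0.0155,"fingers": 1},{"tx": 0.109,"ty": 0.148,"tz": -0.0155,"fingers": 1},{"tx": 0.109,"ty": 0.148,"tz": -0.0155,"fingers": 1},{"tx": 0.109,"ty": 0.148,"tz": -0.0155,"fingers": 1}]'

```text
validation failed for argument at $.mo...
```

carry_out --moves '[{"tx": 0.18,"ty": 0.036,"fingers": 1},{"tx": 0.18,"ty": 0.036,"fingers": 1},{"tx": 0.18,"ty": 0.036,"fingers": 1},{"tx": 0.18,"ty": 0.036,"fingers": 1},{"tx": 0.18,"ty": 0.036,"fingers": 1},{"tx": 0.18,"ty": 0.036,"fingers": 1},{"tx": 0.18,"ty": 0.036,"fingers": 1},{"tx": 0.18,"ty": 0.036,"fingers": 1},{"fingers": 1},{"fingers": 1}]'

```text
validation failed for argument at $.mo...
```

```bash
python3 - <<'E'
from h import *
d=snap('wrist','w1.png');s=ctrl.read_state();print(s['clock'],s['eef_pos'],s['tool_rot'],s['qpos'].round(2),s['force'])
print(np.round(d['world_from_camera'],2).tolist())
E
```

```text
0.3 [ 260.7138778  -595.22512627  241.97005063] [-3.14093595e+00 -2.32407102e-05  4.12792676e-01] [ 1.09  0.63  0.04  1.52 -0.03  1.   -0.02] [0.05520893 0.38051498 0.71035696]
[[0.4, 0.88, 0.26, 327.79], [-0.92, 0.38, 0.11, -566.11], [-0.0, -0.29, 0.96, 373.21], [0.0, 0.0, 0.0, 1.0]]
```

View pics/w1.png

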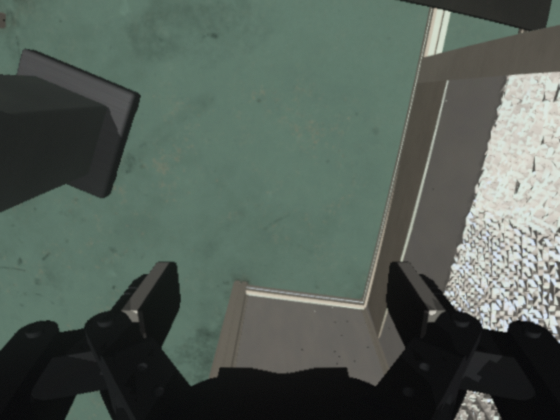

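The moves were refused, so this wrist view is from the start pose: floor, and the jaws at about (165,280) and (405,280). All five fields are probably required, so I'll retry with every one filled in.

carry_out --moves '[{"tx": 0,"ty": 0,"tz": 0,"twist": -0.0575,"fingers": 1},{"tx": 0,"ty": 0,"tz": 0,"twist": -0.0575,"fingers": 1},{"tx": 0,"ty": 0,"tz": 0,"twist": -0.0575,"fingers": 1},{"tx": 0,"ty": 0,"tz": 0,"twist": -0.0575,"fingers": 1},{"tx": 0,"ty": 0,"tz": 0,"twist": -0.0575,"fingers": 1},{"tx": 0,"ty": 0,"tz": 0,"twist": -0.0575,"fingers": 1},{"tx": 0,"ty": 0,"tz": 0,"twist": -0.0575,"fingers": 1},{"tx": 0,"ty": 0,"tz": 0,"twist": -0.0575,"fingers": 1}]'

```text
clock: 1.3
eef_pos: [260.6, -595.4, 242.2]
tool_rot: [-3.141, -0.0, 1.864]
force: [0.6, -0.2, -0.4]
width: 85.4
gripper_force: 0.0
```

carry_out --moves '[{"tx": 0.109,"ty": 0.148,"tz": -0.0155,"twist": 0,"fingers": 1},{"tx": 0.109,"ty": 0.148,"tz": -0.0155,"twist": 0,"fingers": 1},{"tx": 0.109,"ty": 0.148,"tz": -0.0155,"twist": 0,"fingers": 1},{"tx": 0.109,"ty": 0.148,"tz": -0.0155,"twist": 0,"fingers": 1},{"tx": 0.109,"ty": 0.148,"tz": -0.0155,"twist": 0,"fingers": 1},{"tx": 0.109,"ty": 0.148,"tz": -0.0155,"twist": 0,"fingers": 1}]'

```text
clock: 2.05
eef_pos: [461.6, -330.4, 270.5]
tool_rot: [3.141, 0.0, 1.858]
force: [0.6, -0.6, -0.2]
width: 85.2
gripper_force: 0.0
```

carry_out --moves '[{"tx": 0.18,"ty": 0.036,"tz": 0,"twist": 0,"fingers": 1},{"tx": 0.18,"ty": 0.036,"tz": 0,"twist": 0,"fingers": 1},{"tx": 0.18,"ty": 0.036,"tz": 0,"twist": 0,"fingers": 1},{"tx": 0.18,"ty": 0.036,"tz": 0,"twist": 0,"fingers": 1},{"tx": 0.18,"ty": 0.036,"tz": 0,"twist": 0,"fingers": 1},{"tx": 0.18,"ty": 0.036,"tz": 0,"twist": 0,"fingers": 1},{"tx": 0.18,"ty": 0.036,"tz": 0,"twist": 0,"fingers": 1},{"tx": 0.18,"ty": 0.036,"tz": 0,"twist": 0,"fingers": 1},{"tx": 0,"ty": 0,"tz": 0,"twist": 0,"fingers": 1},{"tx": 0,"ty": 0,"tz": 0,"twist": 0,"fingers": 1}]'

```text
clock: 3.3
eef_pos: [421.2, 106.4, 270.2]
tool_rot: [-3.141, 0.001, 1.858]
force: [0.4, 0.1, -1.8]
width: 85.0
gripper_force: 0.0
```

```bash
python3 - <<'E'
from h import *
d=snap('wrist','w2.png');s=ctrl.read_state();print(s['clock'],s['eef_pos'],s['tool_rot'],s['qpos'].round(2),s['force'])
print(np.round(d['world_from_camera'],2).tolist())
E
```

```text
3.35 [421.32248535 105.64646001 270.10127653] [-3.14105136e+00  8.53207582e-04  1.85615270e+00] [ 0.09  0.32 -0.51  2.04  0.21  0.84 -0.26] [ 0.74419418 -0.13641188 -0.77783464]
[[0.96, -0.27, -0.08, 401.02], [0.28, 0.92, 0.28, 176.23], [-0.0, -0.29, 0.96, 401.45], [0.0, 0.0, 0.0, 1.0]]
```

View pics/w2.png

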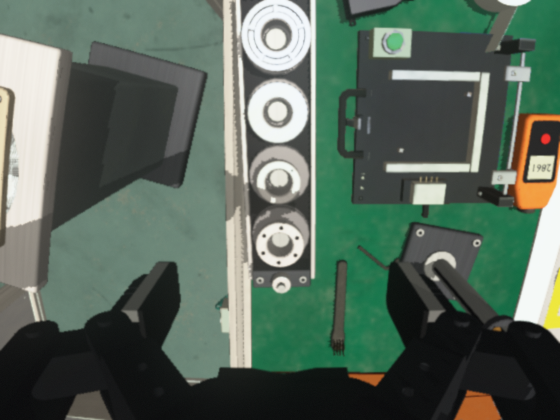

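The wrist view shows four hub tops in line: wide (275,37), toothed (278,112), plain (279,178), drilled (281,243). The stop block is below at (281,283), and the feeder base is at (440,262). I'll measure the circle centres.

```bash
cat >> h.py <<'E'
def hubs(d,guess,R,z=86):
    g=cv2.cvtColor(d['color'],6); T=np.array(d['world_from_camera']); out=[]
    for (u,v),r in zip(guess,R):
        rp=r*K(d)/(T[2,3]-z); pad=int(rp+10); y0=max(0,v-pad);x0=u-pad
        c=cv2.HoughCircles(cv2.GaussianBlur(g[y0:v+pad,x0:u+pad],(3,3),0),cv2.HOUGH_GRADIENT,1,200,param1=120,param2=8,minRadius=int(rp-2),maxRadius=int(rp+3))
        c=c[0][0]; p=(c[0]+x0,c[1]+y0); out.append(onz(d,*p,z)); print(np.round(p,1),c[2],rp.round(1),out[-1].round(1))
    return np.array(out)
E
python3 - <<'E'
from h import *
d=snap('wrist'); d2=d
G=[(275,37),(278,112),(279,178),(281,243)]
P=hubs(d,G,[29,26,20,23])
hubs(d,G,[12.5]*4)
A=np.diff(P,axis=0);print(A.round(1)); v=P[3]-P[0];print(v, np.linalg.norm(v),np.arctan2(v[1],v[0]))
s=ctrl.read_state();print(s['eef_pos'],s['tool_rot'])
E
```

```text
[275.5  35.5] 34.4 32.9 [381.7 220.   86. ]
[277.5 109.5] 31.4 29.5 [399.9 162.8  86. ]
[278.5 182.5] 22.1 22.7 [418.7 101.1  86. ]
[275.5 244.5] 28.4 26.1 [432.8  41.9  86. ]
[276.5  33.5] 15.2 14.2 [382.  221.8  86. ]
[277.5 111.5] 15.2 14.2 [400.4 161.2  86. ]
[278.5 181.5] 14.1 14.2 [418.4 102.   86. ]
[279.5 243.5] 12.9 14.2 [436.2  43.9  86. ]
[[ 18.3 -57.2   0. ]
 [ 18.8 -61.7   0. ]
 [ 14.1 -59.2   0. ]]
[  51.14929373 -178.15264909    0.        ] 185.34998415122672 -1.2912073545168077
[421.39672743 105.38297733 270.08564168] [-3.14105051e+00  7.44152849e-04  1.85517695e+00]
```

carry_out --moves '[{"tx": 0.135,"ty": -0.006,"tz": 0,"twist": 0,"fingers": 1},{"tx": 0.135,"ty": -0.006,"tz": 0.06,"twist": 0,"fingers": 1},{"tx": 0.136,"ty": -0.006,"tz": 0.13,"twist": 0,"fingers": 1},{"tx": 0,"ty": 0,"tz": 0.14,"twist": 0,"fingers": 1},{"tx": 0,"ty": 0,"tz": 0.137,"twist": 0,"fingers": 1},{"tx": 0,"ty": 0,"tz": 0,"twist": 0,"fingers": 1},{"tx": 0,"ty": 0,"tz": 0,"twist": 0,"fingers": 1}]'

```text
clock: 4.28
eef_pos: [382.6, 222.0, 131.1]
tool_rot: [3.14, -0.0, 1.856]
force: [0.3, -0.1, 0.3]
width: 85.0
gripper_force: 0.0
```

```bash
python3 - <<'E'
from h import *
d=snap('wrist','w3.png');s=ctrl.read_state();print(s['clock'],s['eef_pos'],s['tool_rot'],s['force'])
print(proj(d,s['eef_pos']),proj(d,[382,220.8,86]),proj(d,[400,161.8,86]))
f=snap('side')
E
```

```text
4.325 [382.82167976 222.32093724 131.48990344] [ 3.13903636e+00 -5.51698588e-04  1.85636909e+00] [ 0.44964987 -0.38345542  0.42162533]
[283.01271632 279.46593106] [280.60774051 239.41869666] [282.00114495 336.25938662]
```

View pics/w3.png

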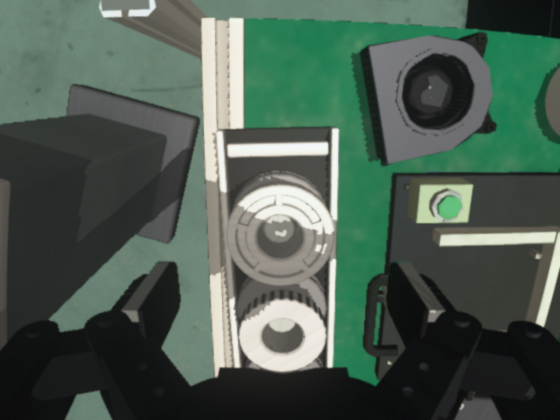

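Close view over the wide hub: its flange spans cols 229–334 and rows 182–284, so the centre is about (281.5,233). The toothed hub is at about (283.5,332), and the jaws are symmetric about col ~285.

```bash
python3 - <<'E'
from h import *
d=snap('wrist');s=ctrl.read_state();y=s['tool_rot'][2]
P=hubs(d,[(281,233),(283,332)],[29,26]);Q=hubs(d,[(281,231),(283,332)],[12.5]*2)
ex=np.array([np.cos(y),np.sin(y)]);ey=np.array([np.sin(y),-np.cos(y)])
for p in list(P)+list(Q): e=p[:2]-s['eef_pos'][:2]; print('tx',e@ex,'ty',e@ey)
E
```

```text
[278.5 242.5] 57.1 58.7 [381.9 219.   86. ]
[281.5 319.5] 51.1 52.6 [397.  173.1  86. ]
[278.5 236.5] 23.4 25.3 [380.9 222.4  86. ]
[279.5 325.5] 27.4 25.3 [397.  168.8  86. ]
tx -3.0471868609348545 ty -1.8346924492232066
tx -51.40403531881253 ty -0.3279718739894974
tx 0.40589002714268485 ty -1.8192400476720711
tx -55.53995459721945 ty -1.5015501387373715
```

```bash
python3 - <<'E'
from h import *
d=snap('wrist');im=d['color'].copy()
for p,r in(((382,220.8),29),((400,161.8),26)):
  for a in np.linspace(0,6.28,60):
    u,v=proj(d,[p[0]+r*np.cos(a),p[1]+r*np.sin(a),86]);cv2.circle(im,(int(round(u)),int(round(v))),0,(0,0,255),-1)
cv2.imwrite('pics/w4.png',cv2.resize(im[140:380,180:380],None,fx=2.5,fy=2.5,interpolation=2))
E
```

```text
(no output)
```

View pics/w4.png

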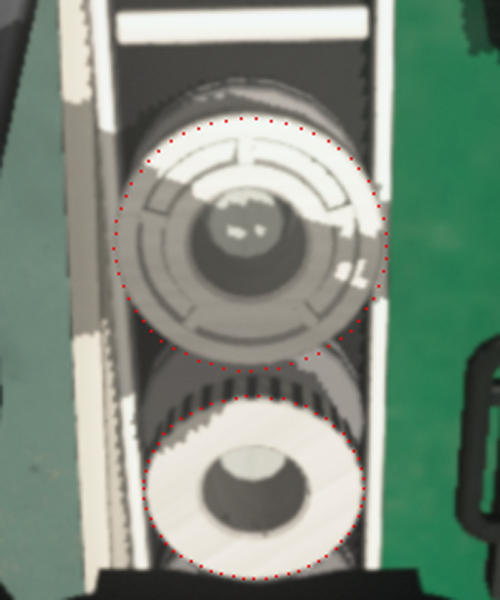

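Projected circles (red) match both hubs to about 1 mm. Descend and grip.

carry_out --moves '[{"tx": -0.001,"ty": -0.003,"tz": 0.065,"twist": 0,"fingers": 1},{"tx": 0,"ty": 0,"tz": 0.065,"twist": 0,"fingers": 1},{"tx": 0,"ty": 0,"tz": 0.063,"twist": 0,"fingers": 1},{"tx": 0,"ty": 0,"tz": 0,"twist": 0,"fingers": 1},{"tx": 0,"ty": 0,"tz": 0,"twist": 0,"fingers": 0},{"tx": 0,"ty": 0,"tz": 0,"twist": 0,"fingers": 0},{"tx": 0,"ty": 0,"tz": 0,"twist": 0,"fingers": 0},{"tx": 0,"ty": 0,"tz": 0,"twist": 0,"fingers": 0},{"tx": 0,"ty": 0,"tz": 0,"twist": 0,"fingers": 0}]'

```text
clock: 5.6
eef_pos: [381.4, 222.1, 73.8]
tool_rot: [3.139, -0.0, 1.858]
force: [-2.6, -1.1, 11.7]
width: 56.9
gripper_force: 61.3
```

carry_out --moves '[{"tx": 0,"ty": 0,"tz": -0.06,"twist": 0,"fingers": 0},{"tx": 0,"ty": 0,"tz": -0.12,"twist": 0,"fingers": 0},{"tx": 0,"ty": 0,"tz": -0.13,"twist": 0,"fingers": 0},{"tx": 0,"ty": 0,"tz": -0.13,"twist": 0,"fingers": 0},{"tx": 0,"ty": 0,"tz": -0.12,"twist": 0,"fingers": 0},{"tx": 0,"ty": 0,"tz": 0,"twist": 0,"fingers": 0}]'

```text
clock: 6.35
eef_pos: [382.2, 222.6, 243.1]
tool_rot: [3.135, -0.001, 1.857]
force: [-0.0, 0.3, -1.6]
width: 56.6
gripper_force: 64.1
```

```bash
python3 - <<'E'
from h import *
a=snap('scene');b=snap('side');s=ctrl.read_state();print(s['clock'],s['eef_pos'],s['force'],s['width'])
def tri(p,q):
    (o,r),(o2,r2)=ray(a,*p),ray(b,*q); M=np.c_[r,-r2]; t=np.linalg.lstsq(M,o2-o,rcond=None)[0]
    return o+r*t[0],o2+r2*t[1]
print(tri((259.7,135),(329.5,162.5)),tri((262.7,201),(325,218)))
print(onz(a,262.7,201,3),onz(b,325,218,3))
E
```

```text
6.45 [380.72128839 221.20532991 240.46876261] [-0.73304685 -0.70060236 -1.00744156] 56.6486743276613
(array([638.88022798,  39.70825073, 172.27028798]), array([638.09708328,  39.29497952, 170.84287   ])) (array([637.9115259,  41.0618467,  15.4290745]), array([638.72343396,  41.44346138,  16.45694701]))
[658.27874079  31.20687472   3.        ] [649.18455935  55.43284459   3.        ]
```

carry_out --moves '[{"tx": -0.132,"ty": 0.0815,"tz": 0,"twist": 0,"fingers": 0},{"tx": -0.132,"ty": 0.0815,"tz": 0,"twist": 0,"fingers": 0},{"tx": -0.132,"ty": 0.0815,"tz": 0,"twist": 0,"fingers": 0},{"tx": -0.132,"ty": 0.0815,"tz": 0,"twist": 0,"fingers": 0},{"tx": -0.132,"ty": 0.0815,"tz": 0,"twist": 0,"fingers": 0},{"tx": -0.132,"ty": 0.0815,"tz": 0,"twist": 0,"fingers": 0},{"tx": -0.132,"ty": 0.0815,"tz": 0,"twist": 0,"fingers": 0},{"tx": -0.132,"ty": 0.0815,"tz": 0,"twist": 0,"fingers": 0},{"tx": 0,"ty": 0,"tz": 0,"twist": 0,"fingers": 0},{"tx": 0,"ty": 0,"tz": 0,"twist": 0,"fingers": 0}]'

```text
clock: 7.7
eef_pos: [656.8, -25.9, 238.4]
tool_rot: [-3.138, -0.002, 1.859]
force: [0.5, 0.2, -0.2]
width: 56.8
gripper_force: 64.1
```

```bash
python3 - <<'E'
from h import *
d=snap('wrist');s=ctrl.read_state();print(s['clock'],s['eef_pos'],s['tool_rot'],s['force'],s['width'])
y=s['tool_rot'][2];im=d['color'].copy();e=s['eef_pos'];print(proj(d,e),proj(d,[638.5,40,172]))
for c,r in(((e[0],e[1],e[2]+13),29),((e[0],e[1],e[2]+13),12.5),((638.5,40,172),5),((638.5,40,154),15)):
  for t in np.linspace(0,6.28,60):
    u,v=proj(d,[c[0]+r*np.cos(t),c[1]+r*np.sin(t),c[2]]);cv2.circle(im,(int(round(u)),int(round(v))),0,(0,0,255),-1)
cv2.imwrite('pics/w5.png',cv2.resize(im[:400,150:430],None,fx=1.5,fy=1.5,interpolation=2))
E
```

```text
7.75 [656.76376332 -25.27992158 238.99754175] [-3.13908051e+00 -1.66016045e-03  1.85978669e+00] [-0.02907607  0.43820362 -1.32815627] 56.834255846567004
[282.55096562 278.88863307] [284.90524502 103.95540984]
```

View pics/w5.png

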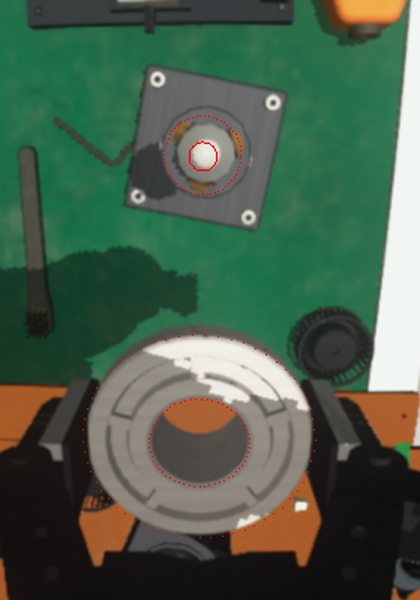

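Nose prediction fits exactly, and the held hub is centred in the jaws (bore circle coincides). Move over the spindle and lower.

carry_out --moves '[{"tx": 0.113,"ty": 0.002,"tz": 0,"twist": 0,"fingers": 0},{"tx": 0.113,"ty": 0.002,"tz": 0,"twist": 0,"fingers": 0},{"tx": 0,"ty": 0,"tz": 0,"twist": 0,"fingers": 0},{"tx": 0,"ty": 0,"tz": 0,"twist": 0,"fingers": 0},{"tx": 0,"ty": 0,"tz": 0.08,"twist": 0,"fingers": 0},{"tx": 0,"ty": 0,"tz": 0.08,"twist": 0,"fingers": 0},{"tx": 0,"ty": 0,"tz": 0.04,"twist": 0,"fingers": 0},{"tx": 0,"ty": 0,"tz": 0,"twist": 0,"fingers": 0}]'

```text
clock: 8.75
eef_pos: [639.9, 38.9, 179.9]
tool_rot: [-3.141, -0.001, 1.858]
force: [-0.4, -0.4, -1.0]
width: 56.4
gripper_force: 64.2
```

carry_out --moves '[{"tx": 0.003,"ty": -0.002,"tz": 0,"twist": 0,"fingers": 0},{"tx": 0,"ty": 0,"tz": 0.03,"twist": 0,"fingers": 0},{"tx": 0,"ty": 0,"tz": 0.02,"twist": 0,"fingers": 0},{"tx": 0,"ty": 0,"tz": 0,"twist": 0,"fingers": 0}]'

```text
clock: 9.25
eef_pos: [639.6, 40.2, 165.3]
tool_rot: [3.14, -0.001, 1.858]
force: [0.5, 3.6, 1.3]
width: 56.9
gripper_force: 64.7
```

carry_out --moves '[{"tx": 0,"ty": 0,"tz": 0.03,"twist": 0,"fingers": 0},{"tx": 0,"ty": 0,"tz": 0.03,"twist": 0,"fingers": 0},{"tx": 0,"ty": 0,"tz": 0.02,"twist": 0,"fingers": 0},{"tx": 0,"ty": 0,"tz": 0.01,"twist": 0,"fingers": 0},{"tx": 0,"ty": 0,"tz": 0,"twist": 0,"fingers": 0},{"tx": 0,"ty": 0,"tz": 0,"twist": 0,"fingers": 0}]'

```text
clock: 10.0
eef_pos: [639.9, 40.2, 138.6]
tool_rot: [3.14, -0.001, 1.858]
force: [-0.2, 4.9, 2.5]
width: 56.6
gripper_force: 65.0
```

```bash
python3 - <<'E'
from h import *
d=snap('wrist');s=ctrl.read_state();print(s['force'],s['eef_pos'])
b=snap('side');w=d['color'][120:400,170:400]
w=cv2.resize(w,None,fx=2,fy=2);q=cv2.resize(b['color'][120:240,290:370],None,fx=3.5,fy=3.5)
o=np.zeros((560,460+280,3),np.uint8);o[:,:460]=w;o[:420,460:]=q[:420,:280];cv2.imwrite('pics/w6.png',o)
E
```

```text
[-0.41748182  4.50474168  4.17711369] [639.8317516   40.25108213 138.6254672 ]
```

View pics/w6.png

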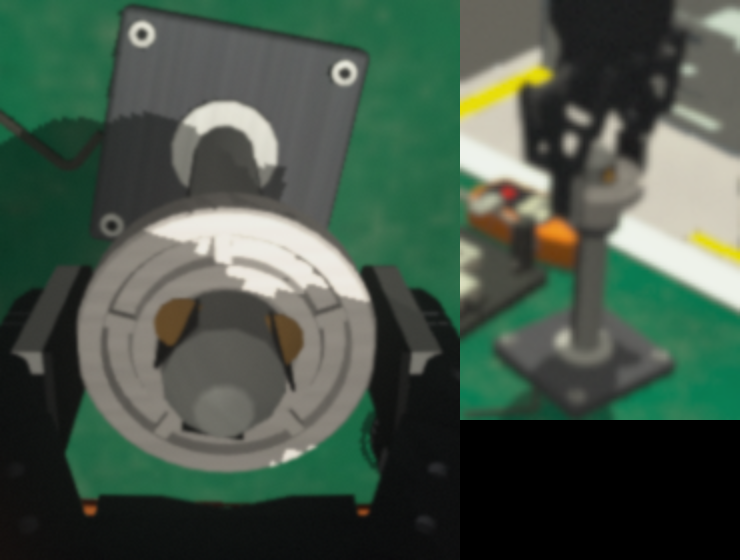

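The hub sits below the brass catches, which are sprung out over its top face. Release and rise.

carry_out --moves '[{"tx": 0,"ty": 0,"tz": 0,"twist": 0,"fingers": 1},{"tx": 0,"ty": 0,"tz": 0,"twist": 0,"fingers": 1},{"tx": 0,"ty": 0,"tz": 0,"twist": 0,"fingers": 1},{"tx": 0,"ty": 0,"tz": -0.1,"twist": 0,"fingers": 1},{"tx": 0,"ty": 0,"tz": -0.12,"twist": 0,"fingers": 1},{"tx": 0,"ty": 0,"tz": -0.12,"twist": 0,"fingers": 1},{"tx": 0,"ty": 0,"tz": 0,"twist": 0,"fingers": 1}]'

```text
clock: 10.98
eef_pos: [641.0, 39.3, 243.3]
tool_rot: [3.136, 0.002, 1.857]
force: [0.3, 0.3, 0.1]
width: 85.3
gripper_force: 0.0
```

```bash
cat >> h.py <<'E'
def go(x,y,z):
    s=ctrl.read_state();w=s['tool_rot'][2];e=s['eef_pos'];dx,dy=x-e[0],y-e[1]
    print(s['clock'],e.round(1),'width',s['width'],'tx %.4f ty %.4f tz %.4f'%((dx*np.cos(w)+dy*np.sin(w))/300,(dx*np.sin(w)-dy*np.cos(w))/300,(e[2]-z)/300))
E
python3 - <<'E'
from h import *
b=snap('scene');
cv2.imwrite('pics/w7.png',cv2.resize(b['color'][125:225,220:300],None,fx=5,fy=5))
go(400,161.8,240)
E
```

```text
11.025 [639.7  38.9 241.3] width 85.30863134330392 tx 0.6187 ty -0.6508 tz 0.0042
```

View pics/w7.png

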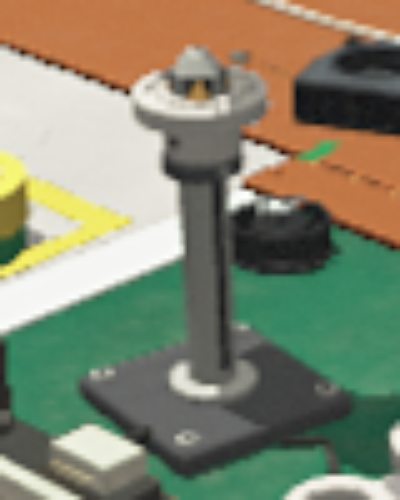

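The wide hub is seated level, with the catches above it. Next: the toothed hub.

carry_out --moves '[{"tx": 0.103,"ty": -0.1085,"tz": 0,"twist": 0,"fingers": 1},{"tx": 0.103,"ty": -0.1085,"tz": 0,"twist": 0,"fingers": 1},{"tx": 0.103,"ty": -0.1085,"tz": 0,"twist": 0,"fingers": 1},{"tx": 0.103,"ty": -0.1085,"tz": 0,"twist": 0,"fingers": 1},{"tx": 0.103,"ty": -0.1085,"tz": 0,"twist": 0,"fingers": 1},{"tx": 0.103,"ty": -0.1085,"tz": 0,"twist": 0,"fingers": 1},{"tx": 0,"ty": 0,"tz": 0.1,"twist": 0,"fingers": 1},{"tx": 0,"ty": 0,"tz": 0.15,"twist": 0,"fingers": 1},{"tx": 0,"ty": 0,"tz": 0.15,"twist": 0,"fingers": 1},{"tx": 0,"ty": 0,"tz": 0,"twist": 0,"fingers": 1},{"tx": 0,"ty": 0,"tz": 0,"twist": 0,"fingers": 1}]'

```text
clock: 12.4
eef_pos: [399.5, 162.0, 120.8]
tool_rot: [-3.142, -0.0, 1.858]
force: [0.7, -0.4, 0.0]
width: 85.6
gripper_force: 0.0
```

```bash
python3 - <<'E'
from h import *
go(400,161.8,73)
d=snap('wrist');im=d['color'].copy()
for p,r in(((400,161.8),26),((418.3,101.7),20)):
  for a in np.linspace(0,6.28,60):
    u,v=proj(d,[p[0]+r*np.cos(a),p[1]+r*np.sin(a),86]);cv2.circle(im,(int(round(u)),int(round(v))),0,(0,0,255),-1)
cv2.imwrite('pics/w8.png',cv2.resize(im[140:380,150:420],None,fx=2.5,fy=2.5,interpolation=2))
E
```

```text
12.4 [399.5 162.  120.8] width 85.56771523123226 tx -0.0011 ty 0.0014 tz 0.1592
```

View pics/w8.png

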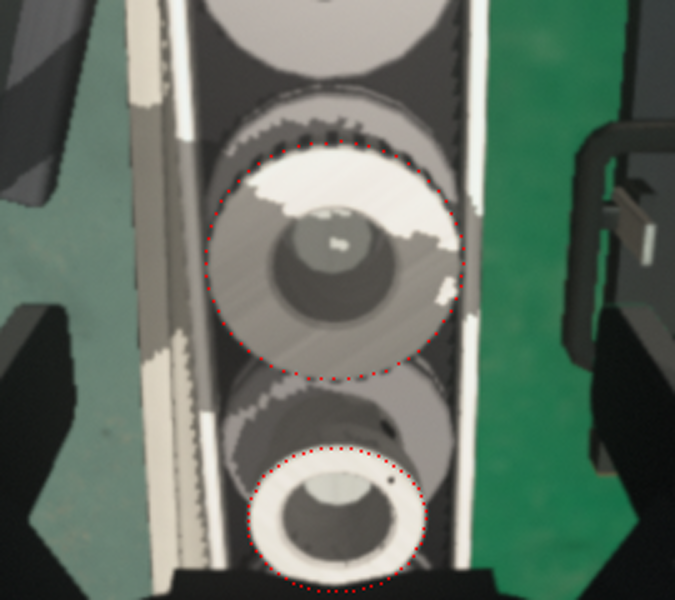

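Toothed circle matches exactly. Descend, grip, lift.

carry_out --moves '[{"tx": 0,"ty": 0.001,"tz": 0.08,"twist": 0,"fingers": 1},{"tx": 0,"ty": 0,"tz": 0.079,"twist": 0,"fingers": 1},{"tx": 0,"ty": 0,"tz": 0,"twist": 0,"fingers": 1},{"tx": 0,"ty": 0,"tz": 0,"twist": 0,"fingers": 0},{"tx": 0,"ty": 0,"tz": 0,"twist": 0,"fingers": 0},{"tx": 0,"ty": 0,"tz": 0,"twist": 0,"fingers": 0},{"tx": 0,"ty": 0,"tz": 0,"twist": 0,"fingers": 0},{"tx": 0,"ty": 0,"tz": 0,"twist": 0,"fingers": 0}]'

```text
clock: 13.45
eef_pos: [400.5, 162.2, 74.3]
tool_rot: [3.139, 0.0, 1.858]
force: [-0.6, -0.6, 13.8]
width: 50.1
gripper_force: 59.8
```

carry_out --moves '[{"tx": 0,"ty": 0,"tz": -0.06,"twist": 0,"fingers": 0},{"tx": 0,"ty": 0,"tz": -0.12,"twist": 0,"fingers": 0},{"tx": 0,"ty": 0,"tz": -0.13,"twist": 0,"fingers": 0},{"tx": 0,"ty": 0,"tz": -0.13,"twist": 0,"fingers": 0},{"tx": 0,"ty": 0,"tz": -0.12,"twist": 0,"fingers": 0},{"tx": 0,"ty": 0,"tz": 0,"twist": 0,"fingers": 0},{"tx": 0,"ty": 0,"tz": 0,"twist": 0,"fingers": 0}]'

```text
clock: 14.32
eef_pos: [399.3, 161.3, 240.4]
tool_rot: [-3.141, 0.001, 1.857]
force: [0.1, 0.1, -1.4]
width: 50.4
gripper_force: 62.6
```

```bash
python3 - <<'E'
from h import *
go(639.5,40.8,240)
E
```

```text
14.325 [399.3 161.3 240.4] width 50.364216740951264 tx -0.6118 ty 0.6544 tz 0.0013
```

carry_out --moves '[{"tx": -0.102,"ty": 0.109,"tz": 0,"twist": 0,"fingers": 0},{"tx": -0.102,"ty": 0.109,"tz": 0,"twist": 0,"fingers": 0},{"tx": -0.102,"ty": 0.109,"tz": 0,"twist": 0,"fingers": 0},{"tx": -0.102,"ty": 0.109,"tz": 0,"twist": 0,"fingers": 0},{"tx": -0.102,"ty": 0.109,"tz": 0,"twist": 0,"fingers": 0},{"tx": -0.102,"ty": 0.109,"tz": 0,"twist": 0,"fingers": 0},{"tx": 0,"ty": 0,"tz": 0,"twist": 0,"fingers": 0},{"tx": 0,"ty": 0,"tz": 0,"twist": 0,"fingers": 0},{"tx": 0,"ty": 0,"tz": 0,"twist": 0,"fingers": 0}]'

```text
clock: 15.45
eef_pos: [638.6, 42.5, 240.0]
tool_rot: [-3.14, -0.001, 1.86]
force: [1.0, -0.2, -1.2]
width: 50.5
gripper_force: 62.7
```

```bash
python3 - <<'E'
from h import *
for i in range(4): eyes.get_image('side'); go(639.5,40.8,178)
E
```

```text
15.5 [638.9  42.4 240.3] width 50.52843667593304 tx -0.0057 ty 0.0005 tz 0.2078
15.55 [639.1  42.2 240.6] width 50.3719847304079 tx -0.0048 ty -0.0001 tz 0.2086
15.6 [639.3  42.  240.7] width 50.360514087358226 tx -0.0041 ty -0.0006 tz 0.2092
15.65 [639.5  41.8 240.8] width 50.494609140271415 tx -0.0032 ty -0.0010 tz 0.2093
```

carry_out --moves '[{"tx": -0.002,"ty": 0,"tz": 0.08,"twist": 0,"fingers": 0},{"tx": 0,"ty": 0,"tz": 0.08,"twist": 0,"fingers": 0},{"tx": 0,"ty": 0,"tz": 0.04,"twist": 0,"fingers": 0},{"tx": 0,"ty": 0,"tz": 0,"twist": 0,"fingers": 0},{"tx": 0,"ty": 0,"tz": 0.03,"twist": 0,"fingers": 0},{"tx": 0,"ty": 0,"tz": 0.02,"twist": 0,"fingers": 0},{"tx": 0,"ty": 0,"tz": 0,"twist": 0,"fingers": 0}]'

```text
clock: 16.52
eef_pos: [640.4, 41.9, 166.1]
tool_rot: [3.14, -0.001, 1.859]
force: [-0.8, 2.3, 1.4]
width: 50.3
gripper_force: 63.0
```

carry_out --moves '[{"tx": 0,"ty": 0,"tz": 0.03,"twist": 0,"fingers": 0},{"tx": 0,"ty": 0,"tz": 0.03,"twist": 0,"fingers": 0},{"tx": 0,"ty": 0,"tz": 0.02,"twist": 0,"fingers": 0},{"tx": 0,"ty": 0,"tz": 0.013,"twist": 0,"fingers": 0},{"tx": 0,"ty": 0,"tz": 0,"twist": 0,"fingers": 0},{"tx": 0,"ty": 0,"tz": 0,"twist": 0,"fingers": 0}]'

```text
clock: 17.27
eef_pos: [640.4, 41.8, 138.4]
tool_rot: [3.14, -0.001, 1.858]
force: [-2.7, 2.6, 4.9]
width: 50.2
gripper_force: 63.3
```

```bash
python3 - <<'E'
from h import *
d=snap('wrist');s=ctrl.read_state();print(s['force'],s['eef_pos'])
b=snap('side');w=d['color'][120:400,170:400]
w=cv2.resize(w,None,fx=2,fy=2);q=cv2.resize(b['color'][120:240,290:370],None,fx=3.5,fy=3.5)
o=np.zeros((560,460+280,3),np.uint8);o[:,:460]=w;o[:420,460:]=q[:420,:280];cv2.imwrite('pics/w9.png',o)
E
```

```text
[-2.31884118  2.4021322   5.69730239] [640.43395694  41.84962866 138.3716572 ]
```

View pics/w9.png

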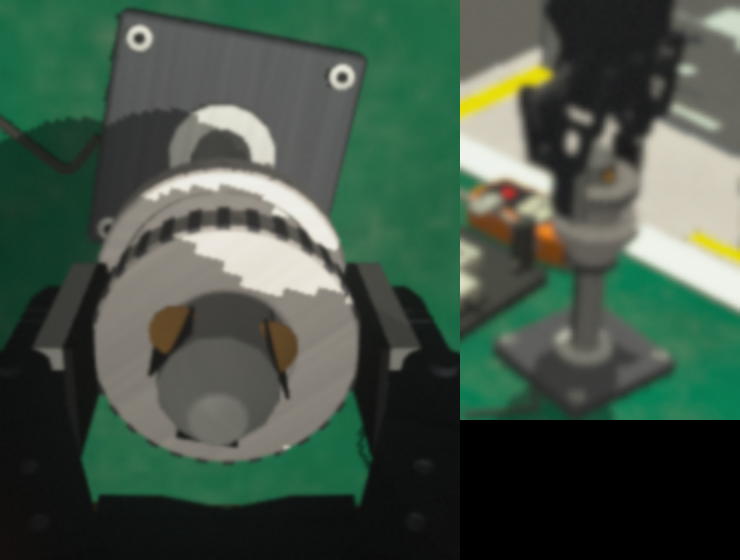

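Toothed hub is below the catches, which are sprung out over its top. Release, rise and head for the plain hub.

carry_out --moves '[{"tx": 0,"ty": 0,"tz": 0,"twist": 0,"fingers": 1},{"tx": 0,"ty": 0,"tz": 0,"twist": 0,"fingers": 1},{"tx": 0,"ty": 0,"tz": 0,"twist": 0,"fingers": 1},{"tx": 0,"ty": 0,"tz": -0.1,"twist": 0,"fingers": 1},{"tx": 0,"ty": 0,"tz": -0.12,"twist": 0,"fingers": 1},{"tx": 0,"ty": 0,"tz": -0.12,"twist": 0,"fingers": 1},{"tx": 0,"ty": 0,"tz": 0,"twist": 0,"fingers": 1},{"tx": 0,"ty": 0,"tz": 0,"twist": 0,"fingers": 1}]'

```text
clock: 18.38
eef_pos: [639.6, 40.3, 238.9]
tool_rot: [-3.14, 0.0, 1.858]
force: [0.8, -0.4, -0.7]
width: 85.0
gripper_force: 0.0
```

```bash
python3 - <<'E'
from h import *
go(418.2,102.4,240)
E
```

```text
18.375 [639.6  40.3 238.9] width 84.97637135711912 tx 0.4073 ty -0.6493 tz -0.0036
```

carry_out --moves '[{"tx": 0.0815,"ty": -0.13,"tz": 0,"twist": 0,"fingers": 1},{"tx": 0.0815,"ty": -0.13,"tz": 0,"twist": 0,"fingers": 1},{"tx": 0.0815,"ty": -0.13,"tz": 0,"twist": 0,"fingers": 1},{"tx": 0.0815,"ty": -0.13,"tz": 0,"twist": 0,"fingers": 1},{"tx": 0.0815,"ty": -0.13,"tz": 0,"twist": 0,"fingers": 1},{"tx": 0,"ty": 0,"tz": 0.1,"twist": 0,"fingers": 1},{"tx": 0,"ty": 0,"tz": 0.15,"twist": 0,"fingers": 1},{"tx": 0,"ty": 0,"tz": 0.15,"twist": 0,"fingers": 1},{"tx": 0,"ty": 0,"tz": 0,"twist": 0,"fingers": 1},{"tx": 0,"ty": 0,"tz": 0,"twist": 0,"fingers": 1}]'

```text
clock: 19.62
eef_pos: [418.5, 103.1, 120.1]
tool_rot: [-3.142, -0.0, 1.858]
force: [0.2, 0.2, -0.4]
width: 85.4
gripper_force: 0.0
```

```bash
python3 - <<'E'
from h import *
go(418.2,102.4,73)
d=snap('wrist');T=np.array(d['world_from_camera'])
u,v=proj(d,[418.2,102.4,86]);u2,v2=proj(d,[435.8,43,86]);print(u,v,u2,v2)
hubs(d,[(int(u),int(v))],[20]);hubs(d,[(int(u),int(v))],[12.5])
E
```

```text
19.625 [418.5 103.1 120.1] width 85.37309570086114 tx -0.0020 ty -0.0017 tz 0.1571
281.30589718910494 247.1473028736504 281.5919240140942 348.4668086069403
[286.5 252.5] 45.4 43.3 [421.5 100.3  86. ]
[280.5 239.5] 29.4 27.1 [416.6 106.3  86. ]
```

carry_out --moves '[{"tx": -0.001,"ty": -0.001,"tz": 0.08,"twist": 0,"fingers": 1},{"tx": 0,"ty": 0,"tz": 0.077,"twist": 0,"fingers": 1},{"tx": 0,"ty": 0,"tz": 0,"twist": 0,"fingers": 1},{"tx": 0,"ty": 0,"tz": 0,"twist": 0,"fingers": 0},{"tx": 0,"ty": 0,"tz": 0,"twist": 0,"fingers": 0},{"tx": 0,"ty": 0,"tz": 0,"twist": 0,"fingers": 0},{"tx": 0,"ty": 0,"tz": 0,"twist": 0,"fingers": 0},{"tx": 0,"ty": 0,"tz": 0,"twist": 0,"fingers": 0},{"tx": 0,"ty": 0,"tz": 0,"twist": 0,"fingers": 0}]'

```text
clock: 20.8
eef_pos: [418.8, 102.6, 73.7]
tool_rot: [3.14, 0.001, 1.858]
force: [-1.2, -0.1, 11.1]
width: 38.5
gripper_force: 59.0
```

carry_out --moves '[{"tx": 0,"ty": 0,"tz": -0.06,"twist": 0,"fingers": 0},{"tx": 0,"ty": 0,"tz": -0.12,"twist": 0,"fingers": 0},{"tx": 0,"ty": 0,"tz": -0.13,"twist": 0,"fingers": 0},{"tx": 0,"ty": 0,"tz": -0.13,"twist": 0,"fingers": 0},{"tx": 0,"ty": 0,"tz": -0.12,"twist": 0,"fingers": 0},{"tx": 0,"ty": 0,"tz": 0,"twist": 0,"fingers": 0},{"tx": 0,"ty": 0,"tz": 0,"twist": 0,"fingers": 0}]'

```text
clock: 21.68
eef_pos: [417.6, 101.9, 240.0]
tool_rot: [-3.141, 0.001, 1.858]
force: [-0.4, 0.5, -1.3]
width: 38.0
gripper_force: 60.8
```

```bash
python3 - <<'E'
from h import *
go(639.5,41.5,240)
E
```

```text
21.675 [417.6 101.9 240. ] width 37.975275967910804 tx -0.4023 ty 0.6526 tz 0.0001
```

carry_out --moves '[{"tx": -0.08,"ty": 0.1305,"tz": 0,"twist": 0,"fingers": 0},{"tx": -0.08,"ty": 0.1305,"tz": 0,"twist": 0,"fingers": 0},{"tx": -0.08,"ty": 0.1305,"tz": 0,"twist": 0,"fingers": 0},{"tx": -0.08,"ty": 0.1305,"tz": 0,"twist": 0,"fingers": 0},{"tx": -0.08,"ty": 0.1305,"tz": 0,"twist": 0,"fingers": 0},{"tx": 0,"ty": 0,"tz": 0,"twist": 0,"fingers": 0},{"tx": 0,"ty": 0,"tz": 0,"twist": 0,"fingers": 0},{"tx": 0,"ty": 0,"tz": 0,"twist": 0,"fingers": 0},{"tx": 0,"ty": 0,"tz": 0,"twist": 0,"fingers": 0}]'

```text
clock: 22.8
eef_pos: [639.2, 43.2, 240.7]
tool_rot: [-3.141, 0.0, 1.859]
force: [0.0, -0.6, -1.3]
width: 38.1
gripper_force: 60.8
```

```bash
python3 - <<'E'
from h import *
for i in range(4): d=eyes.get_image('wrist'); go(639.5,41.5,178)
s=ctrl.read_state()['eef_pos']
im=d['color'].copy()
for c,r in(((s[0],s[1],s[2]+12.5),20),((s[0],s[1],s[2]+12.5),12.5)):
  for t in np.linspace(0,6.28,60):
    u,v=proj(d,[c[0]+r*np.cos(t),c[1]+r*np.sin(t),c[2]]);cv2.circle(im,(int(round(u)),int(round(v))),0,(0,0,255),-1)
cv2.imwrite('pics/w10.png',cv2.resize(im[180:380,170:400],None,fx=3,fy=3,interpolation=2))
E
```

```text
22.85 [639.4  43.1 240.8] width 37.996907641729884 tx -0.0052 ty -0.0013 tz 0.2093
22.9 [639.6  43.  240.8] width 38.06176828715621 tx -0.0047 ty -0.0017 tz 0.2095
22.95 [639.7  43.  240.8] width 38.13101481249057 tx -0.0045 ty -0.0020 tz 0.2095
23.0 [639.8  42.9 240.8] width 38.03379316349434 tx -0.0042 ty -0.0023 tz 0.2094
```

Save the last view; forces guide this one. Lower with a small correction.

carry_out --moves '[{"tx": -0.003,"ty": -0.001,"tz": 0.08,"twist": 0,"fingers": 0},{"tx": 0,"ty": 0,"tz": 0.08,"twist": 0,"fingers": 0},{"tx": 0,"ty": 0,"tz": 0.04,"twist": 0,"fingers": 0},{"tx": 0,"ty": 0,"tz": 0,"twist": 0,"fingers": 0},{"tx": 0,"ty": 0,"tz": 0.03,"twist": 0,"fingers": 0},{"tx": 0,"ty": 0,"tz": 0.02,"twist": 0,"fingers": 0},{"tx": 0,"ty": 0,"tz": 0,"twist": 0,"fingers": 0}]'

```text
clock: 23.88
eef_pos: [640.3, 42.2, 166.0]
tool_rot: [3.14, -0.0, 1.858]
force: [-0.2, -0.3, 1.5]
width: 38.3
gripper_force: 61.2
```

carry_out --moves '[{"tx": 0,"ty": 0,"tz": 0.03,"twist": 0,"fingers": 0},{"tx": 0,"ty": 0,"tz": 0.03,"twist": 0,"fingers": 0},{"tx": 0,"ty": 0,"tz": 0.02,"twist": 0,"fingers": 0},{"tx": 0,"ty": 0,"tz": 0.013,"twist": 0,"fingers": 0},{"tx": 0,"ty": 0,"tz": 0,"twist": 0,"fingers": 0},{"tx": 0,"ty": 0,"tz": 0,"twist": 0,"fingers": 0}]'

```text
clock: 24.62
eef_pos: [640.4, 42.2, 138.3]
tool_rot: [3.14, -0.0, 1.858]
force: [-0.9, 0.1, 4.9]
width: 38.0
gripper_force: 61.5
```

carry_out --moves '[{"tx": 0,"ty": 0,"tz": 0,"twist": 0,"fingers": 1},{"tx": 0,"ty": 0,"tz": 0,"twist": 0,"fingers": 1},{"tx": 0,"ty": 0,"tz": 0,"twist": 0,"fingers": 1},{"tx": 0,"ty": 0,"tz": -0.1,"twist": 0,"fingers": 1},{"tx": 0,"ty": 0,"tz": -0.12,"twist": 0,"fingers": 1},{"tx": 0,"ty": 0,"tz": -0.12,"twist": 0,"fingers": 1},{"tx": 0,"ty": 0,"tz": 0,"twist": 0,"fingers": 1},{"tx": 0,"ty": 0,"tz": 0,"twist": 0,"fingers": 1}]'

```text
clock: 25.62
eef_pos: [639.4, 41.5, 238.9]
tool_rot: [-3.14, 0.0, 1.858]
force: [0.2, 0.1, -0.7]
width: 85.4
gripper_force: 0.0
```

```bash
python3 - <<'E'
from h import *
go(435.8,43.3,240)
a=snap('scene');C=a['color'];old=cv2.imread('pics/a.png')
for z in(172,154,144,126): print(z,proj(a,[639,41,z]).round(1))
for z in (154,144): print(z,[proj(a,[639+dx,41+dy,z]).round(1).tolist() for dx,dy in((-10,17.3),(10,-17.3),(-17.3,-10),(17.3,10))])
D=cv2.absdiff(C,old).max(2)
for v in range(130,190,2): 
    c=np.where(D[v,235:285]>25)[0]; print(v,(c.min()+235,c.max()+235) if len(c) else None, end='; ')
E
```

```text
25.625 [639.4  41.5 238.9] width 85.35288337038727 tx 0.1977 ty -0.6492 tz -0.0036
172 [259.1 135.2]
154 [259.5 143.3]
144 [259.8 147.7]
126 [260.2 155.6]
154 [[254.3, 146.4], [264.6, 140.2], [267.6, 144.9], [251.7, 141.7]]
144 [[254.5, 150.9], [264.8, 144.6], [267.7, 149.3], [252.0, 146.1]]
130 None; 132 None; 134 (np.int64(257), np.int64(261)); 136 (np.int64(260), np.int64(261)); 138 (np.int64(261), np.int64(262)); 140 (np.int64(252), np.int64(265)); 142 (np.int64(250), np.int64(268)); 144 (np.int64(249), np.int64(267)); 146 (np.int64(250), np.int64(267)); 148 (np.int64(250), np.int64(267)); 150 (np.int64(251), np.int64(266)); 152 (np.int64(251), np.int64(270)); 154 (np.int64(248), np.int64(272)); 156 (np.int64(253), np.int64(272)); 158 (np.int64(247), np.int64(272)); 160 (np.int64(248), np.int64(271)); 162 (np.int64(250), np.int64(269)); 164 (np.int64(252), np.int64(273)); 166 (np.int64(251), np.int64(272)); 168 (np.int64(252), np.int64(274)); 170 (np.int64(248), np.int64(274)); 172 (np.int64(249), np.int64(273)); 174 (np.int64(251), np.int64(271)); 176 (np.int64(254), np.int64(269)); 178 (np.int64(254), np.int64(269)); 180 (np.int64(254), np.int64(269)); 182 (np.int64(254), np.int64(269)); 184 (np.int64(256), np.int64(266)); 186 None; 188 None;
```

Plain hub seated (ring top at row 140, as expected for z=154). Now the drilled hub.

carry_out --moves '[{"tx": 0.0495,"ty": -0.1625,"tz": 0,"twist": 0,"fingers": 1},{"tx": 0.0495,"ty": -0.1625,"tz": 0,"twist": 0,"fingers": 1},{"tx": 0.0495,"ty": -0.1625,"tz": 0,"twist": 0,"fingers": 1},{"tx": 0.0495,"ty": -0.1625,"tz": 0,"twist": 0,"fingers": 1},{"tx": 0,"ty": 0,"tz": 0.1,"twist": 0,"fingers": 1},{"tx": 0,"ty": 0,"tz": 0.15,"twist": 0,"fingers": 1},{"tx": 0,"ty": 0,"tz": 0.15,"twist": 0,"fingers": 1},{"tx": 0,"ty": 0,"tz": 0,"twist": 0,"fingers": 1},{"tx": 0,"ty": 0,"tz": 0,"twist": 0,"fingers": 1}]'

```text
clock: 26.8
eef_pos: [436.3, 44.0, 120.2]
tool_rot: [3.141, -0.0, 1.858]
force: [0.1, 0.5, -0.1]
width: 85.3
gripper_force: 0.0
```

```bash
python3 - <<'E'
from h import *
go(435.8,43,73)
E
```

```text
26.8 [436.3  44.  120.2] width 85.32342551681013 tx -0.0027 ty -0.0025 tz 0.1573
```

carry_out --moves '[{"tx": -0.0025,"ty": -0.002,"tz": 0.08,"twist": 0,"fingers": 1},{"tx": 0,"ty": 0,"tz": 0.077,"twist": 0,"fingers": 1},{"tx": 0,"ty": 0,"tz": 0,"twist": 0,"fingers": 1},{"tx": 0,"ty": 0,"tz": 0,"twist": 0,"fingers": 0},{"tx": 0,"ty": 0,"tz": 0,"twist": 0,"fingers": 0},{"tx": 0,"ty": 0,"tz": 0,"twist": 0,"fingers": 0},{"tx": 0,"ty": 0,"tz": 0,"twist": 0,"fingers": 0},{"tx": 0,"ty": 0,"tz": 0,"twist": 0,"fingers": 0},{"tx": 0,"ty": 0,"tz": 0,"twist": 0,"fingers": 0}]'

```text
clock: 27.92
eef_pos: [436.4, 42.8, 73.9]
tool_rot: [3.139, 0.001, 1.858]
force: [-0.3, -1.2, 10.5]
width: 43.7
gripper_force: 60.3
```

carry_out --moves '[{"tx": 0,"ty": 0,"tz": -0.06,"twist": 0,"fingers": 0},{"tx": 0,"ty": 0,"tz": -0.12,"twist": 0,"fingers": 0},{"tx": 0,"ty": 0,"tz": -0.13,"twist": 0,"fingers": 0},{"tx": 0,"ty": 0,"tz": -0.13,"twist": 0,"fingers": 0},{"tx": 0,"ty": 0,"tz": -0.12,"twist": 0,"fingers": 0},{"tx": 0,"ty": 0,"tz": 0,"twist": 0,"fingers": 0},{"tx": 0,"ty": 0,"tz": 0,"twist": 0,"fingers": 0}]'

```text
clock: 28.8
eef_pos: [435.1, 42.3, 240.3]
tool_rot: [-3.141, 0.0, 1.857]
force: [-0.8, -0.4, -0.8]
width: 43.6
gripper_force: 61.7
```

```bash
python3 - <<'E'
from h import *
go(640,41.8,240)
E
```

```text
28.8 [435.1  42.3 240.3] width 43.630894109076664 tx -0.1946 ty 0.6546 tz 0.0009
```

carry_out --moves '[{"tx": -0.0485,"ty": 0.1635,"tz": 0,"twist": 0,"fingers": 0},{"tx": -0.0485,"ty": 0.1635,"tz": 0,"twist": 0,"fingers": 0},{"tx": -0.0485,"ty": 0.1635,"tz": 0,"twist": 0,"fingers": 0},{"tx": -0.0485,"ty": 0.1635,"tz": 0,"twist": 0,"fingers": 0},{"tx": 0,"ty": 0,"tz": 0,"twist": 0,"fingers": 0},{"tx": 0,"ty": 0,"tz": 0,"twist": 0,"fingers": 0},{"tx": 0,"ty": 0,"tz": 0,"twist": 0,"fingers": 0},{"tx": 0,"ty": 0,"tz": 0,"twist": 0,"fingers": 0},{"tx": 0,"ty": 0,"tz": 0,"twist": 0,"fingers": 0},{"tx": 0,"ty": 0,"tz": 0,"twist": 0,"fingers": 0}]'

```text
clock: 30.05
eef_pos: [640.3, 42.4, 240.8]
tool_rot: [3.141, 0.0, 1.858]
force: [0.1, 0.7, -0.4]
width: 43.5
gripper_force: 61.7
```

```bash
python3 - <<'E'
from h import *
go(640,41.9,178)
E
```

```text
30.05 [640.3  42.4 240.8] width 43.54616159263237 tx -0.0013 ty -0.0013 tz 0.2093
```

carry_out --moves '[{"tx": -0.001,"ty": -0.001,"tz": 0.08,"twist": 0,"fingers": 0},{"tx": 0,"ty": 0,"tz": 0.08,"twist": 0,"fingers": 0},{"tx": 0,"ty": 0,"tz": 0.04,"twist": 0,"fingers": 0},{"tx": 0,"ty": 0,"tz": 0,"twist": 0,"fingers": 0},{"tx": 0,"ty": 0,"tz": 0.03,"twist": 0,"fingers": 0},{"tx": 0,"ty": 0,"tz": 0.02,"twist": 0,"fingers": 0},{"tx": 0,"ty": 0,"tz": 0,"twist": 0,"fingers": 0}]'

```text
clock: 30.92
eef_pos: [640.4, 42.0, 166.3]
tool_rot: [3.141, 0.001, 1.858]
force: [-2.4, -1.5, 2.4]
width: 43.5
gripper_force: 62.2
```

carry_out --moves '[{"tx": 0,"ty": 0,"tz": 0.03,"twist": 0,"fingers": 0},{"tx": 0,"ty": 0,"tz": 0.03,"twist": 0,"fingers": 0},{"tx": 0,"ty": 0,"tz": 0.02,"twist": 0,"fingers": 0},{"tx": 0,"ty": 0,"tz": 0.014,"twist": 0,"fingers": 0},{"tx": 0,"ty": 0,"tz": 0,"twist": 0,"fingers": 0},{"tx": 0,"ty": 0,"tz": 0,"twist": 0,"fingers": 0}]'

```text
clock: 31.68
eef_pos: [640.4, 42.1, 138.2]
tool_rot: [3.141, 0.0, 1.858]
force: [-2.8, -0.2, 6.0]
width: 44.0
gripper_force: 62.5
```

carry_out --moves '[{"tx": 0,"ty": 0,"tz": 0,"twist": 0,"fingers": 1},{"tx": 0,"ty": 0,"tz": 0,"twist": 0,"fingers": 1},{"tx": 0,"ty": 0,"tz": 0,"twist": 0,"fingers": 1},{"tx": 0,"ty": 0,"tz": -0.1,"twist": 0,"fingers": 1},{"tx": 0,"ty": 0,"tz": -0.12,"twist": 0,"fingers": 1},{"tx": 0,"ty": 0,"tz": -0.12,"twist": 0,"fingers": 1},{"tx": -0.1,"ty": 0,"tz": 0,"twist": 0,"fingers": 1},{"tx": -0.1,"ty": 0,"tz": 0,"twist": 0,"fingers": 1},{"tx": 0,"ty": 0,"tz": 0,"twist": 0,"fingers": 1},{"tx": 0,"ty": 0,"tz": 0,"twist": 0,"fingers": 1}]'

```text
clock: 32.92
eef_pos: [656.8, -14.3, 239.1]
tool_rot: [-3.142, -0.001, 1.859]
force: [0.1, -0.2, -0.1]
width: 85.3
gripper_force: 0.0
```

```bash
python3 - <<'E'
from h import *
a=snap('scene');b=snap('side');w=snap('wrist')
o=np.hstack([cv2.resize(a['color'][120:220,220:300],(400,500)),cv2.resize(b['color'][140:240,290:370],(400,500))])
cv2.imwrite('pics/f.png',o)
E
```

```text
(no output)
```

View pics/f.png

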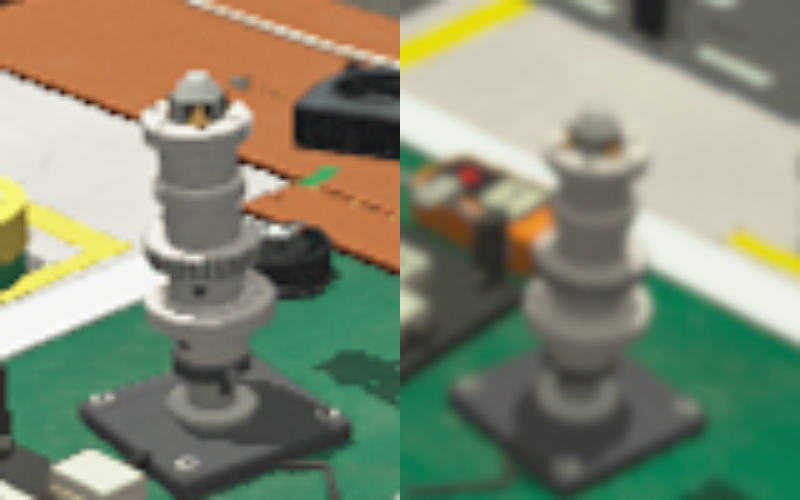

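The spindle now carries wide, toothed, plain and drilled from bottom to top, upright, with the catches over the top hub. The gripper is clear.

```bash
python3 -c "
from cell import job; print(job.finish_job())"
```

```text
the job is handed in; nothing more can be done
None
```

I loaded all four hubs on the feeder in order (wide at the bottom, then toothed, plain, drilled on top), and the last camera view showed them flange up and held under the catches; I handed the job in at about 33 s, and no verdict came back.

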